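Clear down the heel-trimming bench

TASK

Heel trimming is over: start the dust extractor by pushing its smallest key fully down, then with the sweeper, never with the gripper's fingers (there are tacks in them), sweep every loose heel block and bar offcut off the white board into the catch tray, and stand the sweeper upright in the middle of its rubber mat, along the mat. Once all the pieces are in the tray, shut the extractor down by pushing its three keys fully down one at a time, the largest, then the middle-sized, then the smallest; only after that hang the ear defenders over the rail, one cup on each side and the band near the middle of the bar. Leave the glue, tin, jar, pot, hammer and shoe last where they are.

Things in the scene. Friction and masses are not known exactly. Their poses are not given: they have to be found in the camera images.
- bench: Fixed white board, top 50 mm above the table, with a metal catch tray before it. Origin: on the table under the middle of the board's open front edge; x away from the robot, y along the edge. Board: x 0 to 268, y -150 to 150 mm, inside rims 12 wide, 20 mm high on its sides and far side. Tray inside: x -132 to 0, y -150 to 150 mm; floor 4 mm, walls 58 mm above the table.
- heel0: D-shaped layered brown heel block, 61 mm long (x, round end at +x), 50 mm wide, 28 mm high, 60 g. Origin: its middle (half its height above its underside). Loose. May be absent (None).
- heel1: D-shaped layered brown heel block, 61 mm long (x, round end at +x), 50 mm wide, 28 mm high, 60 g. Origin: its middle (half its height above its underside). Loose. May be absent (None).
- heel2: D-shaped layered brown heel block, 61 mm long (x, round end at +x), 50 mm wide, 28 mm high, 60 g. Origin: its middle (half its height above its underside). Loose. May be absent (None).
- heel3: D-shaped layered brown heel block, 61 mm long (x, round end at +x), 50 mm wide, 28 mm high, 60 g. Origin: its middle (half its height above its underside). Loose. May be absent (None).
- bar0: Wooden bar offcut, 70 x 36 x 26 mm (x, y, z), 50 g. Origin: its middle (half its height above its underside). Loose. May be absent (None).
- bar1: Wooden bar offcut, 70 x 36 x 26 mm (x, y, z), 50 g. Origin: its middle (half its height above its underside). Loose. May be absent (None).
- sweeper: Loose bench sweeper, 0.3 kg: a block 36 mm thick (x), 120 mm long (y) and 45 mm high with a rubber foot, and on its middle an upright wooden handle 26 mm (x) by 34 mm (y), reaching from 45 to 123 mm above the underside. Both long faces are alike. It stands on its own. Origin: centre of its underside.
- mat: Fixed black rubber mat, 80 mm (x) by 160 mm (y), 4 mm thick, on the table right of the board: the sweeper's place, on which it stands at the start, its long side along the mat's. Origin: centre of its underside.
- key_large (a joint): Travel of the largest key (38 mm across), 0 up to 0.006 m fully down; a spring needs 1.5 N to start and 5 N to push it fully down, and lifts it again.
- key_medium (a joint): Travel of the middle-sized key (28 mm across), 0 up to 0.006 m fully down; a spring needs 1.5 N to start and 5 N to push it fully down, and lifts it again.
- key_small (a joint): Travel of the smallest key (18 mm across), 0 up to 0.006 m fully down; a spring needs 1.5 N to start and 5 N to push it fully down, and lifts it again.
- key_large_top (a point): Centre of the top face of the largest key, 82 mm above the table when up, 10 mm above the collar round it. The three keys stand in a row on the flat top of the extractor's fixed grey control box (220 x 80 mm, 60 mm high), in the order middle-sized, largest, smallest going away from the robot, 66 and 64 mm apart.
- key_medium_top (a point): Centre of the top face of the middle-sized key, 82 mm above the table when up, 10 mm above the collar round it. The three keys stand in a row on the flat top of the extractor's fixed grey control box (220 x 80 mm, 60 mm high), in the order middle-sized, largest, smallest going away from the robot, 66 and 64 mm apart.
- key_small_top (a point): Centre of the top face of the smallest key, 82 mm above the table when up, 10 mm above the collar round it. The three keys stand in a row on the flat top of the extractor's fixed grey control box (220 x 80 mm, 60 mm high), in the order middle-sized, largest, smallest going away from the robot, 66 and 64 mm apart.
- defenders: Loose ear defenders, 0.22 kg, 160 (x) x 64 (y) x 157 mm high, standing on two black cups 62 mm high at x = +-63 mm, joined by a stiff arched band, open below and along y (119 mm inside between its legs, 92 between the cups). On top a black crest block, 50 (x) x 30 mm (y), from 120 to 157 mm up: grip it across its 30 mm. Origin: centre of the underside.
- crest (a point): Middle of the underside of the defenders' crest, 120 mm above their underside: this rests on the bar when they hang.
- stand: Fixed stand: a steel bar 16 mm thick along its y axis, its centre line 160 mm above the table, free between two upright wooden posts for 174 mm, on a base plank 60 x 220 x 12 mm. The post tops are 172 mm above the table. Origin: centre of the underside.
- glue: Bystander: white bottle with a blue cap, 64 mm across, 150 mm high.
- wax: Bystander: low tin, 64 mm across, 50 mm high.
- polish: Bystander: jar with a black lid, 72 mm across, 85 mm high.
- pot: Bystander: glass pot, 84 mm across, 100 mm high.
- hammer: Bystander: hammer lying on the table.
- last: Bystander: wooden shoe last, about 200 x 62 x 100 mm.

How it is judged:
On the way, in this order (a step that is already met when the one before it is completed fails the run):
1. the smallest key is pushed down to start the extractor, the other two being up (value of joint key_small above 0.0045 m and value of joint each of key_large, key_medium below 0.002 m), for 0.05 s.
2. every piece lies in the catch tray (x of heel0 in the frame of bench between -0.132 and -0.01 m and y of heel0 in the frame of bench between -0.15 and 0.15 m and z of each of heel0, heel1, heel2, heel3, bar0, bar1 in the frame of bench below 0.09 m and linear speed of each of heel0, heel1, heel2, heel3, bar0, bar1 below 0.05 m/s and x of heel1 in the frame of bench between -0.132 and -0.01 m and y of heel1 in the frame of bench between -0.15 and 0.15 m and x of heel2 in the frame of bench between -0.132 and -0.01 m and y of heel2 in the frame of bench between -0.15 and 0.15 m and x of heel3 in the frame of bench between -0.132 and -0.01 m and y of heel3 in the frame of bench between -0.15 and 0.15 m and x of bar0 in the frame of bench between -0.132 and -0.01 m and y of bar0 in the frame of bench between -0.15 and 0.15 m and x of bar1 in the frame of bench between -0.132 and -0.01 m and y of bar1 in the frame of bench between -0.15 and 0.15 m), for 0.3 s.
3. the largest key is pushed down, the other two being up (value of joint key_large above 0.0045 m and value of joint each of key_medium, key_small below 0.002 m), for 0.05 s.
4. the middle-sized key is pushed down, the other two being up (value of joint key_medium above 0.0045 m and value of joint each of key_large, key_small below 0.002 m), for 0.05 s.
5. the smallest key is pushed down, the other two being up (all of step 1), for 0.05 s.
6. the ear defenders hang over the rail (x of crest in the frame of stand between -0.025 and 0.025 m and y of crest in the frame of stand between -0.07 and 0.07 m and z of crest in the frame of stand between 0.155 and 0.185 m and angle between defenders's own z axis and vertical below 0.35 rad and angle between the y axis of defenders and the y axis of stand, either way round below 0.5 rad and contact force between defenders and stand above 0.5 N), for 0.4 s.
At the end, for the whole second after the job is handed in: Pieces at rest in the tray, centres 10 mm past the board edge; sweeper upright on its mat, within 40 mm of its middle and 20 deg of its direction; defenders hang at rest, crest on the bar within 25 mm and within 70 mm of its middle, upright within 20 deg, square to it within 28 deg (all of step 2 and all of step 6 and horizontal distance between sweeper and mat below 0.04 m and angle between sweeper's own z axis and vertical below 0.1 rad and height (world z) of sweeper below 0.012 m and angle between the y axis of sweeper and the y axis of mat, either way round below 0.35 rad and linear speed of each of defenders, sweeper below 0.03 m/s); the robot touches nothing.
It fails at once if the gripper's fingers touch a loose piece (more than 1 N) (contact force between the fingers and heel0 above 1 N or contact force between the fingers and heel1 above 1 N or contact force between the fingers and heel2 above 1 N or contact force between the fingers and heel3 above 1 N or contact force between the fingers and bar0 above 1 N or contact force between the fingers and bar1 above 1 N).
It fails at once if two keys are down at once (value of joint each of key_large, key_medium above 0.003 m or value of joint each of key_medium, key_small above 0.003 m or value of joint each of key_large, key_small above 0.003 m).
It fails at once if a bystander is moved more than 30 mm (distance of any of glue, wax, polish, pot, hammer, last from where it was at the start of the episode above 0.03 m).
Of heel0, heel1, heel2, heel3, bar0, bar1 only 3 to 6 are there at a start; the rules pass over those that are not, and their reading is None.
At some moment in a run one of heel0, heel1, heel2, heel3, bar0, bar1 may be knocked a few centimetres aside while the robot is not near it.
It also fails if it takes over 192 s, if anything falls off the work surface, if the arm or the gripper's body presses on something with over 40 N, if the wrist force passes 120 N, or if a joint passes its speed limit or range.

ROBOT

A 6-joint arm with a two-finger parallel gripper is mounted at the origin on the work surface. World frame = base frame: x ahead of the robot, y to its left, z up, the work surface at z = 0. Lengths are in m, angles in rad, forces in N, time in s.
With the tool pointing down it reaches from about 0.425 to 0.95 m from the base axis. Payload 14.7 kg.
Tool frame: the origin (TCP) lies between the finger pads; the fingertips stand 14 mm ahead of it and the grasp point (between the pads) lies 5 mm behind it; z points along the fingers, y is the line along which they close (so a half turn about z gives the same grasp; the last joint's range is limited). The gripper opens to 85 mm and grips with 20 to 120 N. Pads are 22 mm wide; open, the fingers measure 114 mm over their backs; the gripper's body (76 mm by 85 mm) begins 54 mm behind the grasp point. The pads swing forward as they close: fully open they stand 13 mm farther back than shut.
Start: joints at [-1.364, 0.48, 1.596, -0, 1.065, -0.047], TCP at [0.163, -0.629, 0.245] pointing down, gripper open.
Joint ranges: [-2.75, 2.75], [-0.82, 2.05], [0.23, 2.67], [-1.56, 4.7], [0.09, 2.69], [-2.92, 2.92]. Speed limits (rad/s): [1.89, 1.89, 2.39, 3.01, 3.01, 3.01].

INTERFACE

Orientations are given as a rotation vector (axis times angle).
In Python, from station import manip, imaging gives the robot as it stands.
- The arm moves only by the tool arm_command, never from a script. Its argument "series" is a list of rows, each a list of 5 numbers: the shift along the tool's x, y, z in m, then the turn about the tool's z in degrees, then the opening, from -1 (shut) to 1 (fully open). A call has 1 to 5 rows; each row shifts and turns the commanded pose from where the row before left it, along the tool's axes as they then stand; what a row does not reach is not made up. A row lasts 1/10 s, in which the tool goes at most 50 mm and 8.59 degrees, less where a joint would pass 70% of its speed; a pose out of reach is approached as far as the arm can. A call is refused whole if a number of a shift passes 0.05 or a number of a turn 8.59, either way. A call with a gripper value outside its range is refused whole. The fingers move at their own pace and stop on an object; the grip force is fixed at half the most. Time passes only in rows, so rows that do not move let the fingers close. It gives the time, the measured TCP pose, the force, the opening and the grip force at its end, in the units of the state.
- manip.get_obs(): the state, without advancing time (a new reading comes with each control period).
- imaging.capture(name): name is "scene" or "top" or "wrist"; returns a dict with "color" (400x640x3 uint8, red, green, blue), "range_z" (400x640 float32, m along the optical axis (not along the pixel's ray), 0 where there is no reading), "mtx" (3x3 intrinsics, pixels), "xyz" and "orientation" of the camera in the world. Camera axes: x right, y up, looking along -z (the intrinsics and any distortion apply to the point x, -y, -z); pixel columns grow to the right and rows downward; lengths in m; the calibration is good to about 2 mm. A picture is of the moment at which its call begins.
- manip.hand_in(): hands the job in; it is judged then, once.
The state is a dict: "clock": time; "joint_positions": joint angles; "qvel": joint speeds; "joint_torque": joint torques, N m; "ee_pos": TCP position; "ee_rot": TCP orientation; "ft_force": force on the tool from outside, world axes, zero at the start; "moment": the same for the moment, N m; "gripper_width": opening from 0.0 (shut) to 1.0 (fully open); "grip_force": force on a finger pad.
Only numpy, scipy, OpenCV 4.12 (cv2) and the standard library are available. Lean on these libraries where they do the work, as an engineer would, in place of code of your own. Each camera call takes 0.05 s, during which the arm holds its last target. There are 200 camera calls.

## Working session

There is one attempt and no reset: what is moved stays moved. The work goes in short steps, Python scripts to look and compute and a tool call to move; the robot and the scene stay as the last step left them, time stands still between calls to the robot, and variables do not carry over. Pictures are saved under pics/ and viewed, at most 14 in all, crops included, and the job is handed in when it is done.

Besides the shell and the picture viewer there is one more tool, called after "Call:" by a JSON object that holds its "name" and its "arguments", one argument or row to a line. arm_command: Moves the arm, as the interface text tells. Its arguments: {"type":"object","properties":{"series":{"type":"array"}},"required":["series"]}

```bash
ls; mkdir -p pics
cat > h.py <<'E'
import numpy as np, cv2
from scipy.spatial.transform import Rotation as R
from station import manip, imaging
def cam(n):
    c=imaging.capture(n); o=np.array(c["orientation"],float)
    c["R"]=o if o.shape==(3,3) else (R.from_rotvec(o) if o.size==3 else R.from_quat(o)).as_matrix()
    return c
def cloud(c):
    z=c["range_z"]; K=c["mtx"]; v,u=np.mgrid[:z.shape[0],:z.shape[1]]
    p=np.stack([(u-K[0,2])/K[0,0]*z,-(v-K[1,2])/K[1,1]*z,-z],-1)
    return p@c["R"].T+np.array(c["xyz"])
def onplane(c,u,v,h):
    K=c["mtx"]; d=c["R"]@np.array([(u-K[0,2])/K[0,0],-(v-K[1,2])/K[1,1],-1.]); o=np.array(c["xyz"])
    return o+d*(h-o[2])/d[2]
def save(c,n): cv2.imwrite("pics/"+n,c["color"][...,::-1])
E
python3 - <<'E'
from h import *
o=manip.get_obs(); print({k:np.round(v,3) for k,v in o.items()})
for n in("scene","top","wrist"):
    c=cam(n); save(c,n+"0.png"); np.savez(n+"0.npz",**c); print(n,c["xyz"],np.round(c["orientation"],3),np.round(c["mtx"],1).tolist(), (c["range_z"]==0).mean(), [k for k in c])
E
```

```text
pics
{'clock': np.float64(0.0), 'joint_positions': array([-1.364,  0.481,  1.597,  0.   ,  1.065, -0.047]), 'qvel': array([ 0.001, -0.001,  0.   ,  0.   ,  0.001,  0.002]), 'joint_torque': array([-5.0000e-03, -9.5065e+01, -4.3018e+01, -1.0000e-03,  1.2000e-02,
       -0.0000e+00]), 'ee_pos': array([ 0.163, -0.629,  0.245]), 'ee_rot': array([-3.115, -0.397,  0.   ]), 'ft_force': array([-0.122,  0.675, -0.305]), 'moment': array([ 0.05 ,  0.007, -0.068]), 'grip_force': np.float64(0.0), 'gripper_width': np.float64(0.995)}
scene [1.24989986 0.54496808 0.94847724] [0.453 0.894 2.082] [[401.7, 0.0, 317.9], [0.0, 401.7, 202.1], [0.0, 0.0, 1.0]] 0.00579296875 ['color', 'range_z', 'mtx', 'xyz', 'orientation', 'R']
top [0.33126321 0.00438497 1.85917232] [ 0.075 -0.084 -1.593] [[506.7, 0.0, 319.7], [0.0, 506.7, 200.5], [0.0, 0.0, 1.0]] 0.00384375 ['color', 'range_z', 'mtx', 'xyz', 'orientation', 'R']
wrist [ 0.23572006 -0.61075431  0.37249457] [-0.253  0.198 -1.308] [[318.5, 0.0, 317.3], [0.0, 318.5, 201.3], [0.0, 0.0, 1.0]] 0.00410546875 ['color', 'range_z', 'mtx', 'xyz', 'orientation', 'R']
```

View pics/top0.png

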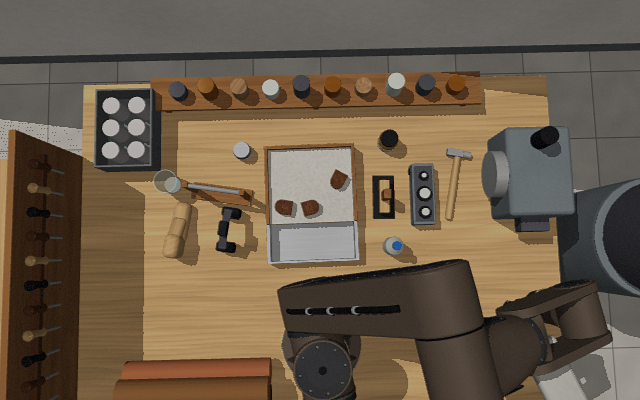

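View pics/scene0.png

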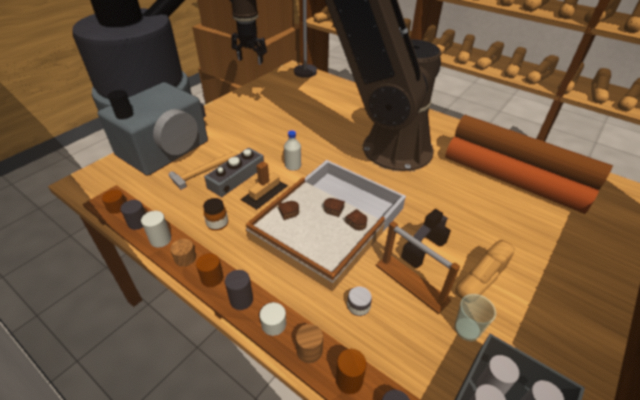

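The top view shows +x up and +y left. The board and tray are at about (312,205), with three dark brown heels at (285,207), (310,208) and (339,179). The sweeper is on its mat at (384,197), and the keys are at (424,175/194/212), small farthest. The stand is at (220,190), the defenders at (229,229), and glue at (395,246). The scene view agrees. Next I measure.

Run:
```python
from h import *
T=dict(np.load("top0.npz")); S=dict(np.load("scene0.npz"))
for nm,c in(("top",T),("scene",S)):
    P=cloud(c); hsv=cv2.cvtColor(c["color"],cv2.COLOR_RGB2HSV); c["P"]=P
    ok=(c["range_z"]>0)
    tb=ok&(abs(P[...,2])<.01)&(P[...,0]>.3)&(P[...,0]<.9)&(abs(P[...,1])<.4); print(nm,"table z",np.median(P[tb][:,2]))
    def rep(n,m,k=1,minn=15):
        nn,l,st,ce=cv2.connectedComponentsWithStats(m.astype(np.uint8))
        for i in sorted(range(1,nn),key=lambda i:-st[i,4])[:k]:
            if st[i,4]<minn: continue
            q=P[l==i]; 
            (cx,cy),(w,h),a=cv2.minAreaRect((q[:,:2]*1000).astype(np.float32))
            print(" ",n,"n",st[i,4],"px",ce[i].round(0),"med",np.median(q,0).round(3),"ztop",np.percentile(q[:,2],[50,95]).round(3),"rect",round(cx),round(cy),round(w),round(h),round(a))
    x,y,z=P[...,0],P[...,1],P[...,2]
    H,Sa,V=cv2.split(hsv)
    reg=lambda x0,x1,y0,y1,z0,z1:ok&(x>x0)&(x<x1)&(y>y0)&(y<y1)&(z>z0)&(z<z1)
    rep("heels",reg(.4,.85,-.2,.25,.065,.1)&(V<130)&(Sa>60),8,40)
    rep("keys",reg(.4,.9,-.55,-.3,.074,.095)&(V>150),6,8)
    rep("box",reg(.4,.9,-.55,-.25,.05,.068)&(Sa<80),1)
    rep("handle",reg(.4,.85,-.35,-.17,.1,.14),2)
    rep("swblock",reg(.4,.85,-.35,-.17,.035,.14),2)
    rep("board",reg(.4,.9,-.2,.3,.045,.056)&(Sa<60),1)
    rep("rims+",reg(.4,.9,-.2,.3,.062,.08)&(Sa>60),4)
    rep("tray walls",reg(.3,.9,-.25,.3,.03,.063)&(Sa<70),3)
    rep("trayfloor",reg(.3,.9,-.25,.3,-.01,.012)&(Sa<50)&(V>100),3)
    rep("mat",reg(.4,.9,-.35,-.15,-.01,.02)&(V<50),1)
    rep("bar",reg(.4,.95,.2,.6,.13,.185)&(Sa<80),2)
    rep("posts",reg(.4,.95,.2,.6,.1,.19)&(Sa>80),3)
    rep("base",reg(.4,.95,.2,.6,.006,.02)&(Sa>80)&(V<140),3)
    rep("crest",reg(.3,.9,.2,.45,.14,.18)&(V<80),2)
    rep("defs",reg(.3,.9,.2,.5,.03,.18)&(V<80),3)
    rep("tall",reg(.3,.95,-.5,.7,.03,.25)&((x>.75)|(y<-.2)|(y>.45)),12,30)
```

```text
top table z 0.0015032719762066993
  heels n 221 px [284. 207.] med [0.494 0.118 0.079] ztop [0.079 0.087] rect 493 121 58 49 81
  heels n 220 px [338. 179.] med [ 0.586 -0.075  0.079] ztop [0.079 0.086] rect 584 -74 48 60 62
  heels n 216 px [310. 207.] med [0.49  0.026 0.079] ztop [0.079 0.086] rect 490 25 49 58 14
  heels n 126 px [353. 165.] med [ 0.637 -0.129  0.072] ztop [0.072 0.08 ] rect 631 -130 173 16 3
  heels n 90 px [266. 166.] med [0.638 0.18  0.071] ztop [0.071 0.077] rect 634 180 144 11 1
  heels n 54 px [307. 146.] med [0.71  0.032 0.071] ztop [0.071 0.079] rect 709 30 75 11 89
  heels n 46 px [285. 147.] med [0.708 0.109 0.07 ] ztop [0.07  0.076] rect 708 109 75 9 89
  heels n 41 px [339. 145.] med [ 0.71  -0.083  0.071] ztop [0.071 0.079] rect 711 -85 11 54 0
  keys n 80 px [424. 192.] med [ 0.531 -0.38   0.082] ztop [0.082 0.09 ] rect 530 -378 33 33 34
  keys n 40 px [425. 211.] med [ 0.465 -0.38   0.083] ztop [0.083 0.09 ] rect 465 -379 21 21 88
  keys n 14 px [424. 175.] med [ 0.594 -0.378  0.083] ztop [0.083 0.092] rect 594 -379 13 12 32
  box n 932 px [422. 193
[... 6558 characters left out ...]
.078 0.157] rect 900 9 1018 101 90
  tall n 2764 px [500. 370.] med [0.695 0.627 0.103] ztop [0.103 0.109] rect 730 639 182 122 0
  tall n 2680 px [481. 289.] med [0.496 0.516 0.069] ztop [0.069 0.099] rect 479 509 305 105 7
  tall n 1744 px [242. 172.] med [ 0.54  -0.344  0.059] ztop [0.059 0.11 ] rect 529 -320 202 222 90
  tall n 530 px [214. 211.] med [ 0.738 -0.245  0.074] ztop [0.074 0.086] rect 730 -257 70 67 20
  tall n 453 px [292. 149.] med [ 0.359 -0.25   0.091] ztop [0.091 0.148] rect 355 -257 48 64 30
  tall n 123 px [451. 283.] med [0.569 0.453 0.113] ztop [0.113 0.171] rect 567 453 18 6 0
  tall n 123 px [530. 392.] med [0.707 0.696 0.094] ztop [0.094 0.107] rect 702 696 36 7 2
```

Run:
```python
from h import *
T=dict(np.load("top0.npz")); c=T["color"][120:270,160:480,::-1]
cv2.imwrite("pics/topcrop.png",cv2.resize(c,None,fx=2.5,fy=2.5,interpolation=cv2.INTER_CUBIC))
```

```text
(no output)
```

View pics/topcrop.png

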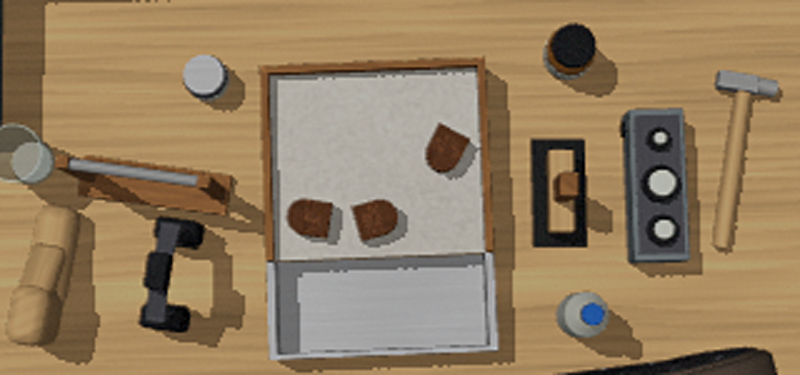

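The crop confirms the layout. The heels lie fully inside the board, and the mat's long side runs along world x, parallel to the row of keys. Measured from the two views:

| Item | x | y | z or note |
|---|---|---|---|
| Small key | .593 | -.378 | top .082 |
| Large key | .530 | -.378 | |
| Medium key | .464 | -.379 | |
| Sweeper | .526 | -.240 | |
| Board | edge x≈.438 | centre y≈.024 | |
| Crest | .419 | .322 | |
| Bar | .551 | .350 | about -10° |

Key spacings come out at 66/64 mm, as given. I now align the tool with the world axes and go above the small key.

Call:
{"name": "arm_command", "arguments": {
  "series": [
    [0,0,0,8,-1],
    [0,0,0,6.5,-1],
    [0.03,-0.03,0,0,-1],
    [0.03,-0.03,0,0,-1],
    [0.03,-0.03,0,0,-1]
  ]
}}

```text
clock: 0.65
ee_pos: [0.2537, -0.5379, 0.245]
ee_rot: [-3.141, 0.0, 0.0]
ft_force: [1.0, -0.6, -0.1]
gripper_width: 0.142
grip_force: 0.0
```

Call:
{"name": "arm_command", "arguments": {
  "series": [
    [0.034,-0.016,0,0,-1],
    [0.034,-0.016,0,0,-1],
    [0.034,-0.016,0,0,-1],
    [0.034,-0.016,0,0,-1],
    [0.034,-0.016,0,0,-1]
  ]
}}

```text
clock: 1.15
ee_pos: [0.4244, -0.458, 0.2452]
ee_rot: [-3.141, -0.001, 0.0]
ft_force: [0.4, -0.5, 1.0]
gripper_width: 0.001
grip_force: 0.0
```

Call:
{"name": "arm_command", "arguments": {
  "series": [
    [0.034,-0.016,0,0,-1],
    [0.034,-0.016,0,0,-1],
    [0.034,-0.016,0,0,-1],
    [0.034,-0.016,0,0,-1],
    [0.034,-0.016,0,0,-1]
  ]
}}

```text
clock: 1.65
ee_pos: [0.5943, -0.3779, 0.2451]
ee_rot: [-3.141, -0.001, 0.001]
ft_force: [-0.9, -0.5, 0.7]
gripper_width: 0.001
grip_force: 0.0
```

Call:
{"name": "arm_command", "arguments": {
  "series": [
    [0,0,0,0,-1],
    [0,0,0,0,-1]
  ]
}}

```text
clock: 1.85
ee_pos: [0.5933, -0.3781, 0.2447]
ee_rot: [-3.141, -0.004, 0.001]
ft_force: [0.5, -0.9, 1.8]
gripper_width: -0.001
grip_force: 0.0
```

Run:
```python
from h import *
c=cam("wrist"); save(c,"w1.png"); P=cloud(c); x,y,z=P[...,0],P[...,1],P[...,2]
V=c["color"].max(-1)
m=(c["range_z"]>0)&(x>.4)&(x<.7)&(y>-.43)&(y<-.33)&(z>.074)&(z<.09)&(V>150)
n,l,st,ce=cv2.connectedComponentsWithStats(m.astype(np.uint8))
for i in range(1,n):
    if st[i,4]>30:
        (u,v),_,_=cv2.fitEllipse(np.argwhere(l==i)[:,::-1].astype(np.float32)) if 0 else (ce[i],0,0)
        print(st[i,4],ce[i].round(),np.median(P[l==i],0).round(4),onplane(c,*ce[i],.082).round(4))
```

```text
239 [317. 189.] [ 0.5903 -0.3782  0.081 ] [ 0.5905 -0.3779  0.082 ]
339 [315. 242.] [ 0.5365 -0.3762  0.081 ] [ 0.5364 -0.3765  0.082 ]
```

Call:
{"name": "arm_command", "arguments": {
  "series": [
    [0,0,0.04,0,-1],
    [0,0,0.04,0,-1],
    [0,0,0.04,0,-1],
    [0,0,0,0,-1],
    [0,0,0,0,-1]
  ]
}}

```text
clock: 2.4
ee_pos: [0.5923, -0.3795, 0.1258]
ee_rot: [-3.141, 0.001, 0.001]
ft_force: [-0.3, -0.8, 0.7]
gripper_width: -0.002
grip_force: 0.0
```

Call:
{"name": "arm_command", "arguments": {
  "series": [
    [0,0,0.015,0,-1],
    [0,0,0.012,0,-1],
    [0,0,0,0,-1]
  ]
}}

```text
clock: 2.7
ee_pos: [0.5925, -0.3786, 0.0974]
ee_rot: [-3.141, -0.001, 0.002]
ft_force: [-0.2, 0.7, -0.1]
gripper_width: -0.001
grip_force: 0.0
```

Call:
{"name": "arm_command", "arguments": {
  "series": [
    [0,0,0.003,0,-1],
    [0,0,0.003,0,-1],
    [0,0,0,0,-1]
  ]
}}

```text
clock: 3.0
ee_pos: [0.5933, -0.379, 0.0925]
ee_rot: [3.141, 0.001, 0.001]
ft_force: [0.3, 0.3, 2.2]
gripper_width: -0.001
grip_force: 1.7
```

Call:
{"name": "arm_command", "arguments": {
  "series": [
    [0,0,0.002,0,-1],
    [0,0,0.001,0,-1],
    [0,0,0,0,-1]
  ]
}}

```text
clock: 3.3
ee_pos: [0.5934, -0.379, 0.09]
ee_rot: [3.141, 0.001, 0.001]
ft_force: [-0.7, -0.4, 9.3]
gripper_width: 0.005
grip_force: 4.5
```

Call:
{"name": "arm_command", "arguments": {
  "series": [
    [0,0,0.001,0,-1],
    [0,0,0.001,0,-1],
    [0,0,0,0,-1]
  ]
}}

```text
clock: 3.6
ee_pos: [0.5935, -0.3792, 0.0896]
ee_rot: [3.141, 0.001, 0.002]
ft_force: [-8.0, 4.6, 29.6]
gripper_width: 0.0
grip_force: 14.8
```

The small key bottomed at about 9 N near z=.090, so the extractor is started. Next: lift, open and go above the sweeper.

Call:
{"name": "arm_command", "arguments": {
  "series": [
    [0,0,-0.015,0,-1],
    [0,0,-0.035,0,-1],
    [0,0,-0.04,0,1],
    [0,0,-0.04,0,1],
    [0,0,-0.03,0,1]
  ]
}}

```text
clock: 4.1
ee_pos: [0.5934, -0.379, 0.2501]
ee_rot: [3.141, 0.001, 0.003]
ft_force: [0.5, -0.5, -0.3]
gripper_width: 0.504
grip_force: 0.0
```

Call:
{"name": "arm_command", "arguments": {
  "series": [
    [-0.017,-0.034,0,0,1],
    [-0.017,-0.035,0,0,1],
    [-0.017,-0.035,0,0,1],
    [-0.016,-0.035,0,0,1],
    [0,0,0,0,1]
  ]
}}

```text
clock: 4.6
ee_pos: [0.5236, -0.2361, 0.2475]
ee_rot: [-3.14, -0.004, 0.003]
ft_force: [-0.7, -1.1, 0.2]
gripper_width: 1.001
grip_force: 0.0
```

Run:
```python
from h import *
print(manip.get_obs()["ee_pos"].round(4),manip.get_obs()["gripper_width"])
c=cam("wrist"); save(c,"w2.png"); P=cloud(c); x,y,z=P[...,0],P[...,1],P[...,2]
for z0,z1 in((.112,.135),(.04,.058)):
    m=(c["range_z"]>0)&(x>.4)&(x<.7)&(y>-.3)&(y<-.17)&(z>z0)&(z<z1)
    n,l,st,ce=cv2.connectedComponentsWithStats(m.astype(np.uint8))
    i=1+st[1:,4].argmax(); q=P[l==i]; print(st[i,4],ce[i],np.median(q,0).round(4),cv2.minAreaRect((q[:,:2]*1000).astype(np.float32)))
```

```text
[ 0.5236 -0.2361  0.2475] 1.0009108244184792
1287 [321.28904429 198.30613831] [ 0.5243 -0.2393  0.1258] ((521.7860717773438, -239.7445831298828), (25.74972152709961, 34.21726989746094), 89.42668151855469)
2120 [320.49386792 161.2004717 ] [ 0.5512 -0.2391  0.048 ] ((521.6456909179688, -239.58212280273438), (35.9850959777832, 119.54158782958984), 88.43810272216797)
```

The handle is at (.522-.524, -.2395) with its top at .126, as expected for 4+123 mm. The 26 mm side lies along world y. Descend and grasp.

Call:
{"name": "arm_command", "arguments": {
  "series": [
    [-0.001,0.003,0.03,0,1],
    [0,0,0.04,0,1],
    [0,0,0.04,0,1],
    [0,0,0.03,0,1],
    [0,0,0.01,0,1]
  ]
}}

```text
clock: 5.15
ee_pos: [0.5239, -0.2429, 0.0944]
ee_rot: [-3.14, -0.0, 0.005]
ft_force: [0.3, -0.8, 0.8]
gripper_width: 1.002
grip_force: 0.0
```

Call:
{"name": "arm_command", "arguments": {
  "series": [
    [0,0,0,0,-1],
    [0,0,0,0,-1],
    [0,0,0,0,-1],
    [0,0,0,0,-1],
    [0,0,0,0,-1]
  ]
}}

```text
clock: 5.65
ee_pos: [0.5255, -0.2429, 0.0985]
ee_rot: [3.141, 0.001, 0.003]
ft_force: [1.3, 3.3, 7.5]
gripper_width: 0.301
grip_force: 61.8
```

Call:
{"name": "arm_command", "arguments": {
  "series": [
    [0,0,0,0,-1],
    [0,0,-0.02,0,-1],
    [0,0,-0.03,0,-1],
    [0,0,-0.03,0,-1],
    [0,0,0,0,-1]
  ]
}}

```text
clock: 6.15
ee_pos: [0.5269, -0.2439, 0.1814]
ee_rot: [3.139, 0.001, 0.009]
ft_force: [0.4, -0.6, -2.8]
gripper_width: 0.297
grip_force: 60.5
```

Call:
{"name": "arm_command", "arguments": {
  "series": [
    [0,0,-0.014,-8.5,-1],
    [0,0,-0.014,-8.5,-1],
    [0,0,-0.014,-8.5,-1],
    [0,0,-0.014,-8.5,-1],
    [0,0,-0.014,-8.5,-1]
  ]
}}

```text
clock: 6.65
ee_pos: [0.5246, -0.2427, 0.2473]
ee_rot: [-2.924, -1.149, 0.001]
ft_force: [-0.3, 0.7, -2.8]
gripper_width: 0.3
grip_force: 60.5
```

Call:
{"name": "arm_command", "arguments": {
  "series": [
    [0,0,0,-8.5,-1],
    [0,0,0,-8.5,-1],
    [0,0,0,-8.5,-1],
    [0,0,0,-8.5,-1],
    [0,0,0,-8.5,-1]
  ]
}}

```text
clock: 7.15
ee_pos: [0.5246, -0.2427, 0.2467]
ee_rot: [-2.308, -2.13, 0.0]
ft_force: [-0.5, -0.4, -2.8]
gripper_width: 0.3
grip_force: 60.5
```

Call:
{"name": "arm_command", "arguments": {
  "series": [
    [0,0,0,-5,-1],
    [0.03,0.02,0,0,-1],
    [0.03,0.02,0,0,-1],
    [0.03,0.02,0,0,-1],
    [0.03,0.02,0,0,-1]
  ]
}}

```text
clock: 7.65
ee_pos: [0.6052, -0.1216, 0.2467]
ee_rot: [-2.221, -2.222, 0.001]
ft_force: [-0.8, -1.4, -3.3]
gripper_width: 0.298
grip_force: 60.6
```

Call:
{"name": "arm_command", "arguments": {
  "series": [
    [0.035,0.024,0,0,-1],
    [0.034,0.024,0,0,-1],
    [0,0,0,0,-1],
    [0,0,0,0,-1]
  ]
}}

```text
clock: 8.05
ee_pos: [0.6527, -0.0528, 0.2463]
ee_rot: [-2.218, -2.224, 0.001]
ft_force: [-0.7, -0.1, -2.7]
gripper_width: 0.295
grip_force: 60.8
```

```bash
cat > look.py <<'E'
from h import *
import sys
for nm in ("scene","top"):
    c=cam(nm); save(c,sys.argv[1]+nm+".png"); P=cloud(c); x,y,z=P[...,0],P[...,1],P[...,2]
    hsv=cv2.cvtColor(c["color"],cv2.COLOR_RGB2HSV)
    ok=(c["range_z"]>0)&(hsv[...,2]<130)&(hsv[...,1]>60)&(y>-.12)&(y<.17)
    for lab,m in(("board",ok&(x>.40)&(x<.70)&(z>.06)&(z<.095)),("tray",ok&(x>.3)&(x<.438)&(z>.012)&(z<.09))):
        n,l,st,ce=cv2.connectedComponentsWithStats(m.astype(np.uint8))
        for i in range(1,n):
            if st[i,4]>25:
                q=P[l==i]; r=cv2.minAreaRect((q[:,:2]*1000).astype(np.float32)); print(nm,lab,st[i,4],np.round(r[0]),np.round(r[1]),round(r[2]),"z",np.percentile(q[:,2],[5,50,90]).round(3))
o=manip.get_obs(); print(o["clock"],o["ee_pos"].round(4),o["ee_rot"].round(3),o["ft_force"].round(1))
E
python3 look.py a
python3 - <<'E'
from h import *
c=cam("scene");P=cloud(c);o=manip.get_obs()["ee_pos"]
m=(c["range_z"]>0)&(abs(P[...,0]-o[0])<.06)&(abs(P[...,1]-o[1])<.08)&(P[...,2]>.1)&(P[...,2]<o[2]-.03)
q=P[m]; print(len(q),np.percentile(q,[1,5,50,95,99],axis=0).round(3))
E
```

```text
scene board 255 [488.  28.] [53. 59.] 12 z [0.063 0.076 0.079]
scene board 76 [588. -65.] [38. 59.] 61 z [0.061 0.069 0.078]
scene board 274 [494. 124.] [60. 54.] 80 z [0.064 0.076 0.079]
top board 225 [493. 121.] [59. 49.] 80 z [0.069 0.079 0.085]
8.15 [ 0.6522 -0.0542  0.2468] [-2.220e+00 -2.222e+00  1.000e-03] [ 0.4  0.5 -2.5]
731 [[ 0.637 -0.117  0.152]
 [ 0.641 -0.112  0.156]
 [ 0.667 -0.043  0.19 ]
 [ 0.671  0.     0.207]
 [ 0.672  0.001  0.215]]
```

The sweeper's underside is 94.5 mm below the TCP, and it hangs behind heel C, spanning x .637-.672 and y -.117-.001. The heels haven't moved. I lower it to just above the board.

Call:
{"name": "arm_command", "arguments": {
  "series": [
    [0,0,0.03,0,-1],
    [0,0,0.03,0,-1],
    [0,0,0.025,0,-1],
    [0,0,0.008,0,-1],
    [0,0,0,0,-1]
  ]
}}

```text
clock: 8.7
ee_pos: [0.6519, -0.0545, 0.1535]
ee_rot: [-2.221, -2.22, 0.002]
ft_force: [0.2, -0.0, -2.8]
gripper_width: 0.301
grip_force: 60.7
```

Call:
{"name": "arm_command", "arguments": {
  "series": [
    [0,0,0.003,0,-1],
    [0,0,0.002,0,-1],
    [0,0,0,0,-1]
  ]
}}

```text
clock: 9.0
ee_pos: [0.6532, -0.0539, 0.1501]
ee_rot: [2.22, 2.222, 0.001]
ft_force: [-0.4, -0.6, -2.2]
gripper_width: 0.295
grip_force: 60.7
```

Call:
{"name": "arm_command", "arguments": {
  "series": [
    [0,-0.005,0.002,0,-1],
    [0,-0.015,0,0,-1],
    [0,-0.015,0,0,-1],
    [0,-0.015,0,0,-1],
    [0,-0.015,0,0,-1]
  ]
}}

```text
clock: 9.5
ee_pos: [0.587, -0.0538, 0.1476]
ee_rot: [2.22, 2.222, 0.0]
ft_force: [1.1, 0.9, -4.0]
gripper_width: 0.296
grip_force: 60.9
```

Call:
{"name": "arm_command", "arguments": {
  "series": [
    [0,-0.015,0,0,-1],
    [0,-0.015,0,0,-1],
    [0,-0.015,0,0,-1],
    [0,-0.015,0,0,-1],
    [0,-0.015,0,0,-1]
  ]
}}

```text
clock: 10.0
ee_pos: [0.5122, -0.0539, 0.1477]
ee_rot: [2.22, 2.222, 0.001]
ft_force: [0.1, -0.4, -3.1]
gripper_width: 0.298
grip_force: 60.8
```

Call:
{"name": "arm_command", "arguments": {
  "series": [
    [0,-0.015,0,0,-1],
    [0,-0.015,0,0,-1],
    [0,-0.015,0,0,-1],
    [0,-0.015,0,0,-1],
    [0,-0.015,0,0,-1]
  ]
}}

```text
clock: 10.5
ee_pos: [0.4373, -0.054, 0.1477]
ee_rot: [2.22, 2.222, 0.001]
ft_force: [1.8, 0.3, -2.0]
gripper_width: 0.297
grip_force: 60.8
```

Call:
{"name": "arm_command", "arguments": {
  "series": [
    [0,-0.007,0,0,-1],
    [0,0,0,0,-1],
    [0,0,0,0,-1],
    [0,0,0,0,-1]
  ]
}}

```text
clock: 10.9
ee_pos: [0.4317, -0.0541, 0.1474]
ee_rot: [2.22, 2.222, 0.001]
ft_force: [-0.1, -0.1, -3.0]
gripper_width: 0.3
grip_force: 60.9
```

```bash
python3 look.py b
```

```text
scene board 456 [451. -19.] [188.  74.] 69 z [0.062 0.075 0.081]
scene board 281 [491. 124.] [60. 53.] 80 z [0.063 0.076 0.079]
top board 224 [493. 121.] [58. 49.] 80 z [0.071 0.079 0.085]
top board 143 [483.  40.] [35. 51.] 88 z [0.072 0.079 0.084]
top tray 70 [386. -96.] [40. 22.] 78 z [0.035 0.043 0.051]
11.0 [ 0.4315 -0.054   0.1473] [2.220e+00 2.222e+00 1.000e-03] [ 1.1  0.7 -1.8]
```

View pics/bscene.png

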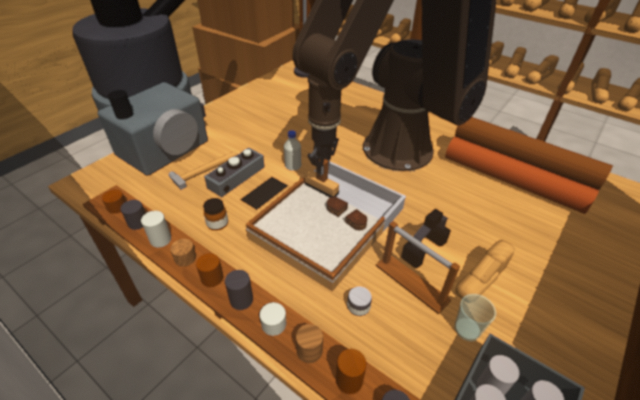

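The scene view shows heel C gone from the board; it is in the tray. Heel B (338,205) was nudged to about (.484,.037) and A (357,219) hasn't moved. I now go over B and sweep again.

Call:
{"name": "arm_command", "arguments": {
  "series": [
    [0,0,-0.03,0,-1],
    [0,0,-0.03,0,-1],
    [0,0.02,-0.02,0,-1],
    [0.026,0.035,0,0,-1],
    [0.026,0.035,0,0,-1]
  ]
}}

```text
clock: 11.5
ee_pos: [0.5224, -0.0016, 0.2283]
ee_rot: [2.221, 2.219, 0.002]
ft_force: [0.7, -0.6, -3.0]
gripper_width: 0.293
grip_force: 61.0
```

Call:
{"name": "arm_command", "arguments": {
  "series": [
    [0.026,0.035,0,0,-1],
    [0,0.01,0,0,-1],
    [0,0,0.03,0,-1],
    [0,0,0.03,0,-1],
    [0,0,0.015,0,-1]
  ]
}}

```text
clock: 12.0
ee_pos: [0.5645, 0.0241, 0.1497]
ee_rot: [-2.219, -2.221, 0.004]
ft_force: [0.3, 0.3, -3.8]
gripper_width: 0.294
grip_force: 61.1
```

Call:
{"name": "arm_command", "arguments": {
  "series": [
    [0,0,0.005,0,-1],
    [0,-0.005,0,0,-1],
    [0,-0.015,0,0,-1],
    [0,-0.015,0,0,-1],
    [0,-0.015,0,0,-1]
  ]
}}

```text
clock: 12.5
ee_pos: [0.5156, 0.024, 0.1484]
ee_rot: [2.22, 2.221, 0.002]
ft_force: [0.9, 0.3, -2.9]
gripper_width: 0.3
grip_force: 61.1
```

Call:
{"name": "arm_command", "arguments": {
  "series": [
    [0,-0.015,0,0,-1],
    [0,-0.015,0,0,-1],
    [0,-0.015,0,0,-1],
    [0,-0.015,0,0,-1],
    [0,-0.015,0,0,-1]
  ]
}}

```text
clock: 13.0
ee_pos: [0.4406, 0.024, 0.1485]
ee_rot: [2.22, 2.221, 0.002]
ft_force: [-0.1, -0.4, -2.7]
gripper_width: 0.297
grip_force: 61.1
```

Call:
{"name": "arm_command", "arguments": {
  "series": [
    [0,-0.01,0,0,-1],
    [0,0,0,0,-1],
    [0,0,0,0,-1],
    [0,0,0,0,-1],
    [0,0,0,0,-1]
  ]
}}

```text
clock: 13.5
ee_pos: [0.4314, 0.024, 0.1474]
ee_rot: [2.22, 2.222, 0.001]
ft_force: [-0.0, -0.1, -2.7]
gripper_width: 0.293
grip_force: 61.2
```

```bash
python3 look.py c
```

```text
scene board 200 [448.  23.] [ 33. 123.] 15 z [0.063 0.073 0.085]
scene board 279 [493. 124.] [60. 52.] 78 z [0.062 0.076 0.078]
scene tray 66 [392. -91.] [46. 41.] 86 z [0.028 0.031 0.033]
scene tray 38 [404.  68.] [68.  9.] 23 z [0.016 0.052 0.071]
top board 65 [494. 140.] [46. 19.] 0 z [0.07  0.077 0.085]
top tray 169 [408. -95.] [37. 58.] 89 z [0.025 0.033 0.039]
13.6 [0.4311 0.024  0.1472] [2.221 2.222 0.   ] [-0.5  0.7 -1.3]
```

Call:
{"name": "arm_command", "arguments": {
  "series": [
    [0,0,-0.03,0,-1],
    [0,0,-0.03,0,-1],
    [0,0.02,-0.02,0,-1],
    [0.028,0.035,0,0,-1],
    [0.028,0.035,0,0,-1]
  ]
}}

```text
clock: 14.1
ee_pos: [0.5223, 0.0805, 0.2283]
ee_rot: [2.221, 2.22, 0.002]
ft_force: [1.8, -0.8, -2.5]
gripper_width: 0.297
grip_force: 61.2
```

Call:
{"name": "arm_command", "arguments": {
  "series": [
    [0.028,0.035,0,0,-1],
    [0,0.01,0,0,-1],
    [0,0,0.03,0,-1],
    [0,0,0.03,0,-1],
    [0,0,0.015,0,-1]
  ]
}}

```text
clock: 14.6
ee_pos: [0.5643, 0.1078, 0.1497]
ee_rot: [-2.219, -2.221, 0.004]
ft_force: [-0.4, -0.9, -3.1]
gripper_width: 0.298
grip_force: 61.3
```

Call:
{"name": "arm_command", "arguments": {
  "series": [
    [0,0,0.005,0,-1],
    [0,-0.005,0,0,-1],
    [0,-0.015,0,0,-1],
    [0,-0.015,0,0,-1],
    [0,-0.015,0,0,-1]
  ]
}}

```text
clock: 15.1
ee_pos: [0.5155, 0.1081, 0.1485]
ee_rot: [2.22, 2.221, 0.002]
ft_force: [0.1, 0.4, -2.2]
gripper_width: 0.296
grip_force: 61.4
```

Call:
{"name": "arm_command", "arguments": {
  "series": [
    [0,-0.015,0,0,-1],
    [0,-0.015,0,0,-1],
    [0,-0.015,0,0,-1],
    [0,-0.015,0,0,-1],
    [0,-0.015,0,0,-1]
  ]
}}

```text
clock: 15.6
ee_pos: [0.4406, 0.1081, 0.1485]
ee_rot: [2.22, 2.221, 0.003]
ft_force: [0.6, 1.0, -3.4]
gripper_width: 0.296
grip_force: 61.4
```

Call:
{"name": "arm_command", "arguments": {
  "series": [
    [0,-0.01,0,0,-1],
    [0,0,0,0,-1],
    [0,0,0,0,-1],
    [0,0,0,0,-1],
    [0,0,0,0,-1]
  ]
}}

```text
clock: 16.1
ee_pos: [0.4314, 0.1081, 0.1474]
ee_rot: [2.221, 2.222, 0.001]
ft_force: [-0.7, 0.6, -3.1]
gripper_width: 0.3
grip_force: 61.4
```

Call:
{"name": "arm_command", "arguments": {
  "series": [
    [0,0,-0.03,0,-1],
    [0,0,-0.03,0,-1],
    [0,0.04,-0.04,0,-1],
    [0,0.04,0,0,-1],
    [0,0.04,0,0,-1]
  ]
}}

```text
clock: 16.6
ee_pos: [0.5483, 0.1082, 0.2441]
ee_rot: [2.219, 2.221, 0.004]
ft_force: [0.1, -0.3, -3.7]
gripper_width: 0.294
grip_force: 61.8
```

```bash
python3 look.py d
```

```text
scene tray 99 [398. -90.] [44. 50.] 1 z [0.028 0.031 0.034]
scene tray 41 [382.  44.] [26. 37.] 15 z [0.046 0.053 0.054]
scene tray 237 [383. 117.] [60. 33.] 83 z [0.018 0.043 0.053]
top tray 207 [408. -89.] [48. 58.] 89 z [0.025 0.033 0.039]
16.7 [0.5512 0.1081 0.2428] [2.22  2.22  0.005] [ 0.2  1.3 -3.1]
```

View pics/dscene.png

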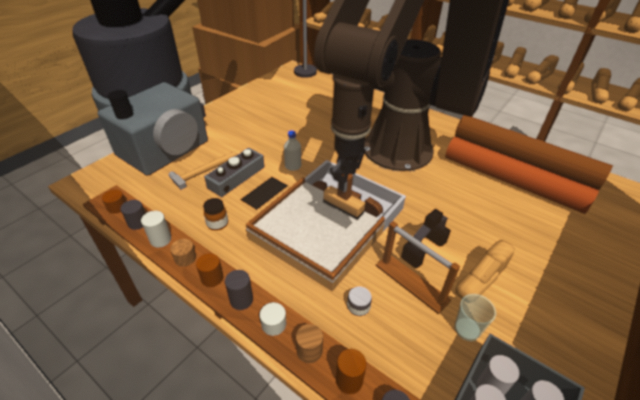

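Board clear; A and B are in the tray, partly hidden behind the sweeper at (345,200). I move above the mat, turning back, and then check the tray.

Call:
{"name": "arm_command", "arguments": {
  "series": [
    [-0.035,-0.003,0,0,-1],
    [-0.035,-0.003,0,0,-1],
    [-0.035,-0.003,0,0,-1],
    [-0.035,-0.003,0,0,-1],
    [-0.035,-0.003,0,0,-1]
  ]
}}

```text
clock: 17.2
ee_pos: [0.5308, -0.0683, 0.2424]
ee_rot: [-2.22, -2.222, 0.0]
ft_force: [0.3, 0.1, -2.2]
gripper_width: 0.295
grip_force: 62.3
```

Call:
{"name": "arm_command", "arguments": {
  "series": [
    [-0.035,-0.003,0,0,-1],
    [-0.035,-0.003,0,0,-1],
    [-0.035,-0.003,0,0,-1],
    [-0.035,-0.003,0,0,-1],
    [-0.034,0,0,0,-1]
  ]
}}

```text
clock: 17.7
ee_pos: [0.5186, -0.2424, 0.2424]
ee_rot: [-2.22, -2.221, 0.0]
ft_force: [0.7, -0.4, -2.5]
gripper_width: 0.295
grip_force: 62.3
```

Call:
{"name": "arm_command", "arguments": {
  "series": [
    [0,0,0,8.5,-1],
    [0,0,0,8.5,-1],
    [0,0,0,8.5,-1],
    [0,0,0,8.5,-1],
    [0,0,0,8.5,-1]
  ]
}}

```text
clock: 18.2
ee_pos: [0.5191, -0.241, 0.2423]
ee_rot: [-2.879, -1.257, 0.001]
ft_force: [0.3, -0.2, -2.9]
gripper_width: 0.297
grip_force: 62.3
```

Call:
{"name": "arm_command", "arguments": {
  "series": [
    [0,0,0,8.5,-1],
    [0,0,0,8.5,-1],
    [0,0,0,8.5,-1],
    [0,0,0,8.5,-1],
    [0,0,0,8.5,-1]
  ]
}}

```text
clock: 18.7
ee_pos: [0.5192, -0.2409, 0.2423]
ee_rot: [-3.139, -0.128, 0.001]
ft_force: [0.7, 0.5, -2.9]
gripper_width: 0.297
grip_force: 62.3
```

Call:
{"name": "arm_command", "arguments": {
  "series": [
    [0,0,0,5,-1],
    [0,0,0,0,-1],
    [0,0,0,0,-1]
  ]
}}

```text
clock: 19.0
ee_pos: [0.5192, -0.2409, 0.2424]
ee_rot: [-3.141, -0.006, 0.001]
ft_force: [-0.2, -0.1, -3.2]
gripper_width: 0.295
grip_force: 62.3
```

```bash
python3 look.py e
python3 - <<'E'
import cv2
a=cv2.imread("pics/etop.png")[130:270,200:440]; b=cv2.imread("pics/escene.png")[120:300,200:440]
cv2.imwrite("pics/e.png",cv2.vconcat([cv2.resize(i,(600,int(i.shape[0]*600/240))) for i in(a,b)])[:600])
E
python3 - <<'E'
from h import *
c=cam("scene");P=cloud(c);o=manip.get_obs()["ee_pos"]
m=(c["range_z"]>0)&(abs(P[...,0]-o[0])<.08)&(abs(P[...,1]-o[1])<.05)&(P[...,2]>.1)&(P[...,2]<o[2]-.055)
q=P[m]; print(len(q),np.percentile(q,[1,5,50,95,99],axis=0).round(3),cv2.minAreaRect((q[:,:2]*1000).astype(np.float32)))
m=(c["range_z"]>0)&(abs(P[...,0]-.52)<.13)&(abs(P[...,1]+.24)<.07)&(P[...,2]<.02)&(c["color"].max(-1)<55)
n,l,st,_=cv2.connectedComponentsWithStats(m.astype(np.uint8)); q=P[l==1+st[1:,4].argmax()]; print("mat",len(q),cv2.minAreaRect((q[:,:2]*1000).astype(np.float32)),np.median(q[:,2]))
E
```

```text
scene tray 88 [393. -89.] [37. 48.] 9 z [0.028 0.031 0.033]
scene tray 209 [389.  34.] [30. 59.] 2 z [0.019 0.045 0.054]
scene tray 236 [383. 117.] [60. 32.] 87 z [0.019 0.044 0.053]
top tray 209 [408. -89.] [47. 58.] 90 z [0.025 0.033 0.04 ]
top tray 106 [390.  28.] [57. 26.] 89 z [0.037 0.053 0.059]
19.1 [ 0.5193 -0.2409  0.2425] [-3.141 -0.005  0.   ] [ 0.3 -0.1 -3. ]
339 [[ 0.46  -0.257  0.148]
 [ 0.465 -0.25   0.15 ]
 [ 0.537 -0.225  0.168]
 [ 0.577 -0.222  0.186]
 [ 0.579 -0.221  0.187]] ((521.247314453125, -226.1900634765625), (35.646846771240234, 126.78314971923828), 76.27435302734375)
mat 503 ((522.7976684570312, -240.19984436035156), (67.88089752197266, 148.59872436523438), 88.60079956054688) 0.00331446823444026
```

View pics/e.png

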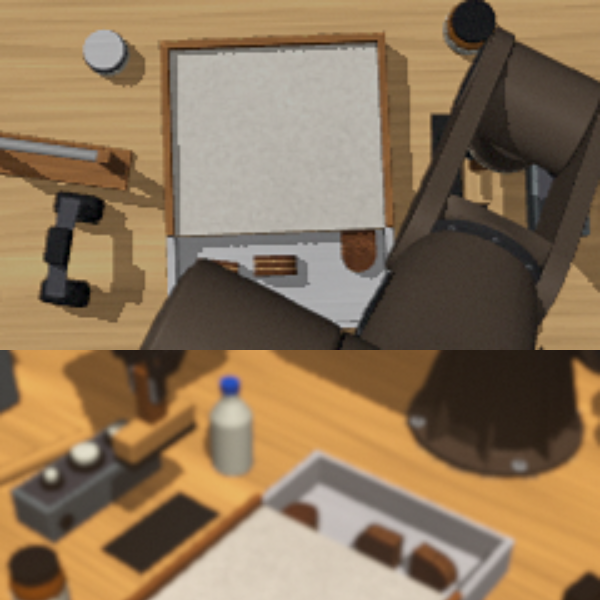

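All three heels are in the tray: one flat, two on their sides, with centres at least 30 mm past the edge, and the board is empty. The mat centre is (.523,-.240) and the sweeper hangs aligned over it. I set it down.

Call:
{"name": "arm_command", "arguments": {
  "series": [
    [0.003,0,0.03,0,-1],
    [0,0,0.04,0,-1],
    [0,0,0.04,0,-1],
    [0,0,0.025,0,-1],
    [0,0,0,0,-1]
  ]
}}

```text
clock: 19.65
ee_pos: [0.5204, -0.2399, 0.1046]
ee_rot: [-3.139, -0.003, 0.008]
ft_force: [-1.1, 0.8, -3.4]
gripper_width: 0.298
grip_force: 62.2
```

Call:
{"name": "arm_command", "arguments": {
  "series": [
    [0,0,0.004,0,-1],
    [0,0,0.003,0,-1],
    [0,0,0,0,-1]
  ]
}}

```text
clock: 19.95
ee_pos: [0.5229, -0.2412, 0.1017]
ee_rot: [3.141, 0.001, 0.002]
ft_force: [0.6, 0.5, -3.3]
gripper_width: 0.295
grip_force: 62.2
```

Call:
{"name": "arm_command", "arguments": {
  "series": [
    [0,0,0.002,0,-1],
    [0,0,0.001,0,-1],
    [0,0,0,0,-1],
    [0,0,0,0,-1]
  ]
}}

```text
clock: 20.35
ee_pos: [0.5226, -0.2411, 0.0986]
ee_rot: [3.141, 0.001, 0.002]
ft_force: [-2.7, 1.4, 9.3]
gripper_width: 0.298
grip_force: 63.8
```

Call:
{"name": "arm_command", "arguments": {
  "series": [
    [0,0,0,0,1],
    [0,0,0,0,1],
    [0,0,0,0,1],
    [0,0,0,0,1],
    [0,0,0,0,1]
  ]
}}

```text
clock: 20.85
ee_pos: [0.5223, -0.2409, 0.0976]
ee_rot: [-3.142, -0.001, 0.0]
ft_force: [-0.1, -0.7, 0.1]
gripper_width: 1.003
grip_force: 0.0
```

Call:
{"name": "arm_command", "arguments": {
  "series": [
    [0,0,-0.02,0,1],
    [0,0,-0.04,0,1],
    [0,0,-0.04,0,1],
    [0,0,-0.045,0,1],
    [0,0,0,0,1]
  ]
}}

```text
clock: 21.35
ee_pos: [0.5249, -0.2422, 0.2485]
ee_rot: [3.138, 0.001, 0.012]
ft_force: [-0.3, -0.7, -1.4]
gripper_width: 0.999
grip_force: 0.0
```

Call:
{"name": "arm_command", "arguments": {
  "series": [
    [0.002,0.034,0,0,-1],
    [0.002,0.034,0,0,-1],
    [0.002,0.034,0,0,-1],
    [0.001,0.035,0,0,-1],
    [0,0,0,0,-1]
  ]
}}

```text
clock: 21.85
ee_pos: [0.5292, -0.3818, 0.2421]
ee_rot: [3.14, -0.003, 0.0]
ft_force: [1.0, 1.2, -0.2]
gripper_width: 0.145
grip_force: 0.0
```

```bash
python3 look.py f
python3 - <<'E'
from h import *
c=cam("scene");P=cloud(c)
for z0,z1 in((.112,.135),(.04,.058)):
    x,y,z=P[...,0],P[...,1],P[...,2]
    m=(c["range_z"]>0)&(x>.4)&(x<.65)&(y>-.3)&(y<-.17)&(z>z0)&(z<z1); q=P[m]; print(len(q),cv2.minAreaRect((q[:,:2]*1000).astype(np.float32)),np.percentile(q[:,2],[50,99]))
E
```

```text
scene tray 90 [395. -91.] [35. 50.] 10 z [0.026 0.03  0.033]
scene tray 209 [387.  33.] [32. 58.] 1 z [0.02  0.045 0.053]
scene tray 240 [382. 116.] [61. 35.] 80 z [0.018 0.044 0.054]
top tray 110 [385. 114.] [59. 28.] 83 z [0.041 0.053 0.06 ]
21.95 [ 0.5289 -0.3783  0.242 ] [-3.141e+00  1.000e-03  1.000e-03] [-0.   0.7  0.3]
81 ((521.6831665039062, -240.51211547851562), (29.74920654296875, 33.72704315185547), 88.5041732788086) [0.12422441 0.12853282]
234 ((521.35693359375, -242.30909729003906), (41.159278869628906, 122.18035125732422), 89.92354583740234) [0.04755134 0.05517623]
```

The sweeper stands upright on the mat (.5215,-.241), and the pieces haven't moved. Press the large key.

Call:
{"name": "arm_command", "arguments": {
  "series": [
    [0,0,0.04,0,-1],
    [0,0,0.04,0,-1],
    [0,0,0.04,0,-1],
    [0,0,0.02,0,-1],
    [0,0,0,0,-1]
  ]
}}

```text
clock: 22.5
ee_pos: [0.5279, -0.3754, 0.0997]
ee_rot: [-3.138, -0.003, 0.007]
ft_force: [-0.7, 1.1, -0.0]
gripper_width: -0.001
grip_force: 0.0
```

Call:
{"name": "arm_command", "arguments": {
  "series": [
    [0,0,0.004,0,-1],
    [0,0,0.003,0,-1],
    [0,0,0.002,0,-1],
    [0,0,0,0,-1]
  ]
}}

```text
clock: 22.9
ee_pos: [0.53, -0.3782, 0.0946]
ee_rot: [3.141, 0.001, 0.002]
ft_force: [1.8, 1.3, 2.7]
gripper_width: 0.001
grip_force: 1.1
```

Call:
{"name": "arm_command", "arguments": {
  "series": [
    [0,0,0.002,0,-1],
    [0,0,0.001,0,-1],
    [0,0,0,0,-1],
    [0,0,0,0,-1]
  ]
}}

```text
clock: 23.3
ee_pos: [0.5298, -0.3782, 0.091]
ee_rot: [3.141, 0.001, 0.001]
ft_force: [3.1, 0.1, 4.3]
gripper_width: 0.001
grip_force: 2.1
```

Call:
{"name": "arm_command", "arguments": {
  "series": [
    [0,0,0.001,0,-1],
    [0,0,0,0,-1],
    [0,0,0,0,-1]
  ]
}}

```text
clock: 23.6
ee_pos: [0.5298, -0.3782, 0.09]
ee_rot: [3.141, 0.001, 0.001]
ft_force: [3.4, -0.1, 7.8]
gripper_width: 0.0
grip_force: 4.0
```

The large key is fully down (.090, 7.8 N). Now the medium key at x=.464.

Call:
{"name": "arm_command", "arguments": {
  "series": [
    [0,0,-0.015,0,-1],
    [0,0,-0.025,0,-1],
    [-0.033,0,0,0,-1],
    [-0.033,0.001,0,0,-1],
    [0,0,0,0,-1]
  ]
}}

```text
clock: 24.1
ee_pos: [0.4593, -0.378, 0.13]
ee_rot: [-3.139, 0.001, 0.005]
ft_force: [-0.8, 0.5, 0.7]
gripper_width: 0.0
grip_force: 0.0
```

Call:
{"name": "arm_command", "arguments": {
  "series": [
    [0,0,0,0,-1],
    [0,0,0.02,0,-1],
    [0,0,0.012,0,-1],
    [0,0,0,0,-1],
    [0,0,0,0,-1]
  ]
}}

```text
clock: 24.6
ee_pos: [0.4636, -0.3787, 0.0975]
ee_rot: [-3.141, -0.002, 0.001]
ft_force: [1.0, -0.2, 0.1]
gripper_width: -0.001
grip_force: 0.0
```

Call:
{"name": "arm_command", "arguments": {
  "series": [
    [0,0,0.003,0,-1],
    [0,0,0.002,0,-1],
    [0,0,0,0,-1],
    [0,0,0,0,-1]
  ]
}}

```text
clock: 25.0
ee_pos: [0.4638, -0.3792, 0.093]
ee_rot: [3.141, 0.001, 0.001]
ft_force: [2.2, -0.1, 3.3]
gripper_width: 0.001
grip_force: 1.5
```

Call:
{"name": "arm_command", "arguments": {
  "series": [
    [0,0,0.002,0,-1],
    [0,0,0.001,0,-1],
    [0,0,0,0,-1],
    [0,0,0,0,-1]
  ]
}}

```text
clock: 25.4
ee_pos: [0.4638, -0.3792, 0.09]
ee_rot: [3.141, 0.001, 0.001]
ft_force: [3.3, 1.1, 8.3]
gripper_width: -0.002
grip_force: 4.0
```

The medium key is down. Now the small key at x=.593.

Call:
{"name": "arm_command", "arguments": {
  "series": [
    [0,0,-0.015,0,-1],
    [0,0,-0.03,0,-1],
    [0.032,0,0,0,-1],
    [0.032,0,0,0,-1],
    [0.032,0,0,0,-1]
  ]
}}

```text
clock: 25.9
ee_pos: [0.5601, -0.3789, 0.1358]
ee_rot: [3.141, 0.0, -0.0]
ft_force: [0.8, -0.4, 0.1]
gripper_width: 0.003
grip_force: 0.0
```

Call:
{"name": "arm_command", "arguments": {
  "series": [
    [0.033,0,0,0,-1],
    [0,0,0,0,-1],
    [0,0,0.02,0,-1],
    [0,0,0.017,0,-1],
    [0,0,0,0,-1]
  ]
}}

```text
clock: 26.4
ee_pos: [0.5905, -0.378, 0.0953]
ee_rot: [-3.139, -0.001, 0.006]
ft_force: [-0.7, 1.3, 1.7]
gripper_width: 0.001
grip_force: 0.8
```

Call:
{"name": "arm_command", "arguments": {
  "series": [
    [0,0,0.003,0,-1],
    [0,0,0.002,0,-1],
    [0,0,0,0,-1],
    [0,0,0,0,-1]
  ]
}}

```text
clock: 26.8
ee_pos: [0.5924, -0.379, 0.0932]
ee_rot: [3.141, 0.001, 0.0]
ft_force: [-1.6, -0.4, 2.3]
gripper_width: -0.001
grip_force: 1.5
```

Call:
{"name": "arm_command", "arguments": {
  "series": [
    [0,0,0.002,0,-1],
    [0,0,0.001,0,-1],
    [0,0,0,0,-1],
    [0,0,0,0,-1]
  ]
}}

```text
clock: 27.2
ee_pos: [0.5926, -0.3791, 0.09]
ee_rot: [3.141, 0.001, 0.001]
ft_force: [-2.2, -1.0, 6.4]
gripper_width: -0.001
grip_force: 3.5
```

Shut-down sequence done; the last key read .076 at the tip with 6.4 N. Now open and travel to the defenders.

Call:
{"name": "arm_command", "arguments": {
  "series": [
    [0,0,-0.02,0,-1],
    [0,0,-0.04,0,-1],
    [0,0,-0.04,0,1],
    [0,0,-0.04,0,1],
    [0,0,-0.04,0,1]
  ]
}}

```text
clock: 27.7
ee_pos: [0.5924, -0.3787, 0.2712]
ee_rot: [3.142, 0.001, 0.0]
ft_force: [0.7, -0.8, 0.9]
gripper_width: 0.507
grip_force: 0.0
```

Call:
{"name": "arm_command", "arguments": {
  "series": [
    [-0.01,-0.039,0,0,1],
    [-0.01,-0.039,0,0,1],
    [-0.01,-0.039,0,0,1],
    [-0.01,-0.039,0,0,1],
    [-0.01,-0.039,0,0,1]
  ]
}}

```text
clock: 28.2
ee_pos: [0.5418, -0.1824, 0.2696]
ee_rot: [3.142, 0.001, 0.001]
ft_force: [0.2, 0.1, 1.4]
gripper_width: 1.002
grip_force: 0.0
```

Call:
{"name": "arm_command", "arguments": {
  "series": [
    [-0.01,-0.039,0,0,1],
    [-0.01,-0.039,0,0,1],
    [-0.01,-0.039,0,0,1],
    [-0.01,-0.039,0,0,1],
    [-0.01,-0.039,0,0,1]
  ]
}}

```text
clock: 28.7
ee_pos: [0.4917, 0.0125, 0.2697]
ee_rot: [-3.141, -0.001, -0.001]
ft_force: [0.5, 0.0, 0.6]
gripper_width: 1.0
grip_force: 0.0
```

Call:
{"name": "arm_command", "arguments": {
  "series": [
    [-0.01,-0.039,0,0,1],
    [-0.01,-0.039,0,0,1],
    [-0.01,-0.039,0,0,1],
    [-0.01,-0.039,0,0,1],
    [-0.01,-0.039,0,0,1]
  ]
}}

```text
clock: 29.2
ee_pos: [0.4415, 0.2077, 0.2698]
ee_rot: [-3.141, -0.001, -0.001]
ft_force: [1.0, 0.8, 0.3]
gripper_width: 1.001
grip_force: 0.0
```

Call:
{"name": "arm_command", "arguments": {
  "series": [
    [-0.01,-0.039,0,0,1],
    [-0.01,-0.039,0,0,1],
    [-0.004,-0.038,0,0,1],
    [0,0,0,0,1],
    [0,0,0,0,1]
  ]
}}

```text
clock: 29.7
ee_pos: [0.4175, 0.3227, 0.2694]
ee_rot: [3.141, 0.004, -0.0]
ft_force: [0.4, -0.6, -0.6]
gripper_width: 0.998
grip_force: 0.0
```

Run:
```python
from h import *
o=manip.get_obs();print(o["ee_pos"].round(4),o["ee_rot"].round(3),o["joint_positions"].round(2))
def rep(c,n,m,P):
    k,l,st,ce=cv2.connectedComponentsWithStats(m.astype(np.uint8))
    i=1+st[1:,4].argmax(); q=P[l==i]; r=cv2.minAreaRect((q[:,:2]*1000).astype(np.float32))
    print(n,len(q),np.round(r[0],1),np.round(r[1],1),round(r[2],1),"z",np.percentile(q[:,2],[5,50,95]).round(4),"med",np.median(q,0).round(4))
for nm in("wrist","scene"):
    c=cam(nm); save(c,"g"+nm+".png"); P=cloud(c); x,y,z=P[...,0],P[...,1],P[...,2]; V=c["color"].max(-1); S=cv2.cvtColor(c["color"],cv2.COLOR_RGB2HSV)[...,1]
    a=(c["range_z"]>0)&(x>.3)&(x<.7)&(y>.22)&(y<.46)
    rep(c,nm+" crest",a&(abs(x-.42)<.05)&(z>.145)&(z<.17)&(V<90),P)
    rep(c,nm+" defs",a&(x<.51)&(z>.04)&(z<.17)&(V<90),P)
    rep(c,nm+" bar",a&(x>.5)&(x<.6)&(z>.15)&(z<.172)&(S<70),P)
```

```text
[0.4175 0.3227 0.2694] [ 3.141  0.004 -0.   ] [ 0.6   0.28  1.85 -0.    1.01  2.17]
wrist crest 2198 [414.5 323.8] [30.1 49.3] 80.2 z [0.153  0.1559 0.1571] med [0.4168 0.3241 0.1559]
wrist defs 6476 [415.6 323.6] [ 63.9 156.4] 80.3 z [0.0564 0.113  0.1567] med [0.437  0.3225 0.113 ]
wrist bar 5930 [546.9 352.1] [174.5  16.2] 80.7 z [0.1617 0.1659 0.1679] med [0.5438 0.3387 0.1659]
scene crest 144 [419.  325.1] [26.2 50.5] 81.3 z [0.1475 0.155  0.1577] med [0.4228 0.3257 0.155 ]
scene defs 580 [408.7 324.2] [ 44.6 143. ] 69.8 z [0.0478 0.1145 0.1564] med [0.414  0.3297 0.1145]
scene bar 335 [550.3 350. ] [171.6  17.4] 79.8 z [0.1594 0.1652 0.168 ] med [0.552  0.3496 0.1652]
```

View pics/gwrist.png

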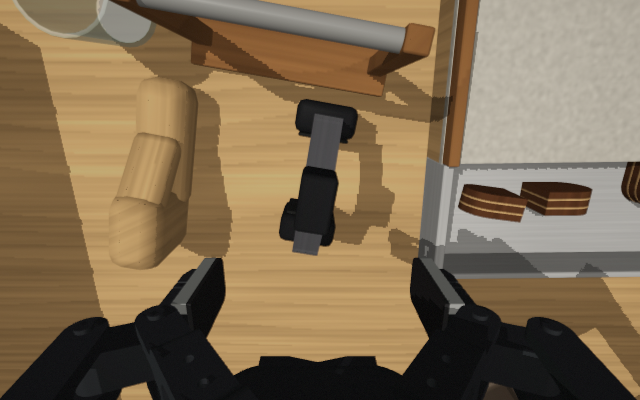

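The wrist view shows the crest's black block at (317,195) with open finger room on both sides and the bar at (280,25). Averaging the views, the crest is at (.4165,.3235) with its top at .157, turned -10°. The bar centre lies +132 mm in x and +28 mm in y from it, parallel to the defenders' y axis. I turn 10° and grasp.

Call:
{"name": "arm_command", "arguments": {
  "series": [
    [-0.001,-0.001,0,5,1],
    [0,0,0.02,5,1],
    [0,0,0.04,0,1],
    [0,0,0.04,0,1],
    [0,0,0.02,0,1]
  ]
}}

```text
clock: 30.3
ee_pos: [0.4161, 0.3209, 0.1471]
ee_rot: [3.128, -0.275, -0.003]
ft_force: [0.3, -0.0, 0.5]
gripper_width: 1.003
grip_force: 0.0
```

Call:
{"name": "arm_command", "arguments": {
  "series": [
    [0,0,0.012,0,1],
    [0,0,0,0,1],
    [0,0,0,0,1]
  ]
}}

```text
clock: 30.6
ee_pos: [0.4175, 0.3229, 0.1385]
ee_rot: [-3.129, 0.274, -0.001]
ft_force: [1.1, -0.3, 0.1]
gripper_width: 1.003
grip_force: 0.0
```

Call:
{"name": "arm_command", "arguments": {
  "series": [
    [0,0,0,0,-1],
    [0,0,0,0,-1],
    [0,0,0,0,-1],
    [0,0,0,0,-1],
    [0,0,0,0,-1]
  ]
}}

```text
clock: 31.1
ee_pos: [0.4172, 0.3234, 0.1382]
ee_rot: [-3.129, 0.272, -0.001]
ft_force: [-1.5, 1.3, 7.4]
gripper_width: 0.344
grip_force: 59.7
```

Call:
{"name": "arm_command", "arguments": {
  "series": [
    [0,0,0,0,-1],
    [0,0,0,0,-1]
  ]
}}

```text
clock: 31.3
ee_pos: [0.4172, 0.3234, 0.1382]
ee_rot: [-3.129, 0.272, -0.001]
ft_force: [-1.9, 1.1, 6.7]
gripper_width: 0.339
grip_force: 59.8
```

Gripped at 29 mm. I lift clear of the posts, look, then move over.

Call:
{"name": "arm_command", "arguments": {
  "series": [
    [0,0,-0.015,0,-1],
    [0,0,-0.03,0,-1],
    [0,0,-0.04,0,-1],
    [0,0,-0.04,0,-1],
    [0,0,-0.04,0,-1]
  ]
}}

```text
clock: 31.8
ee_pos: [0.4164, 0.3228, 0.3042]
ee_rot: [3.129, -0.273, -0.001]
ft_force: [1.8, 1.1, -2.6]
gripper_width: 0.341
grip_force: 60.0
```

Call:
{"name": "arm_command", "arguments": {
  "series": [
    [0,0,-0.04,0,-1],
    [0,0,0,0,-1],
    [0,0,0,0,-1]
  ]
}}

```text
clock: 32.1
ee_pos: [0.4169, 0.3231, 0.3431]
ee_rot: [-3.129, 0.272, -0.002]
ft_force: [-0.2, -0.5, -2.9]
gripper_width: 0.344
grip_force: 60.1
```

Call:
{"name": "arm_command", "arguments": {
  "series": [
    [0.025,-0.01,0,0,-1],
    [0.025,-0.01,0,0,-1],
    [0.025,-0.01,0,0,-1],
    [0.025,-0.01,0,0,-1],
    [0.025,-0.01,0,0,-1]
  ]
}}

```text
clock: 32.6
ee_pos: [0.5489, 0.3504, 0.3402]
ee_rot: [3.128, -0.272, -0.005]
ft_force: [0.5, -0.4, -1.9]
gripper_width: 0.343
grip_force: 60.0
```

Call:
{"name": "arm_command", "arguments": {
  "series": [
    [0,0,0,0,-1],
    [0,0,0,0,-1],
    [0,0,0,0,-1]
  ]
}}

```text
clock: 32.9
ee_pos: [0.5476, 0.3503, 0.3413]
ee_rot: [3.128, -0.272, -0.003]
ft_force: [-0.4, -0.1, -2.5]
gripper_width: 0.343
grip_force: 60.3
```

Run:
```python
from h import *
c=cam("scene"); save(c,"hs.png"); P=cloud(c); x,y,z=P[...,0],P[...,1],P[...,2]; V=c["color"].max(-1); S=cv2.cvtColor(c["color"],cv2.COLOR_RGB2HSV)[...,1]
a=(c["range_z"]>0)&(x>.4)&(x<.7)&(y>.22)&(y<.48)
q=P[a&(z>.15)&(z<.172)&(S<70)&(V>90)]; print("bar",len(q),np.percentile(q,[5,50,95],axis=0).round(3))
q=P[a&(z>.19)&(z<.275)&(V<90)]; print("cups",len(q),np.percentile(q,[0,2,50,98,100],axis=0).round(3),cv2.minAreaRect((q[:,:2]*1000).astype(np.float32)))
cv2.imwrite("pics/hs2.png",cv2.resize(c["color"][130:330,320:560,::-1],None,fx=2.5,fy=2.5))
```

```text
bar 156 [[0.542 0.275 0.162]
 [0.558 0.394 0.165]
 [0.566 0.43  0.169]]
cups 1111 [[0.471 0.307 0.212]
 [0.484 0.313 0.215]
 [0.607 0.356 0.251]
 [0.628 0.39  0.271]
 [0.63  0.392 0.275]] ((548.1131591796875, 350.98089599609375), (62.86692428588867, 159.94497680664062), 79.73573303222656)
```

View pics/hs2.png

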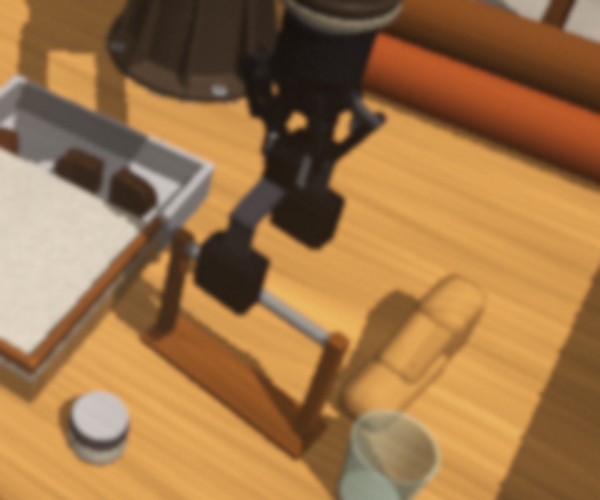

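The picture shows the defenders straddling above the bar: one cup at (232,270) beyond it and the other at (308,215) on the near side, clear of both posts. Their centre (548,351) is within 2 mm of the bar centre in the same camera. Lower.

Call:
{"name": "arm_command", "arguments": {
  "series": [
    [0.001,0,0.03,0,-1],
    [0,0,0.03,0,-1],
    [0,0,0.03,0,-1],
    [0,0,0.03,0,-1],
    [0,0,0.02,0,-1]
  ]
}}

```text
clock: 33.45
ee_pos: [0.5481, 0.35, 0.2007]
ee_rot: [3.129, -0.272, -0.003]
ft_force: [-0.0, 0.7, -2.4]
gripper_width: 0.342
grip_force: 60.2
```

Call:
{"name": "arm_command", "arguments": {
  "series": [
    [0,0,0.005,0,-1],
    [0,0,0.004,0,-1],
    [0,0,0,0,-1],
    [0,0,0,0,-1]
  ]
}}

```text
clock: 33.85
ee_pos: [0.5501, 0.3508, 0.1949]
ee_rot: [-3.129, 0.272, -0.002]
ft_force: [-0.9, -0.6, -1.1]
gripper_width: 0.343
grip_force: 60.2
```

Call:
{"name": "arm_command", "arguments": {
  "series": [
    [0,0,0.002,0,-1],
    [0,0,0.002,0,-1],
    [0,0,0,0,-1]
  ]
}}

```text
clock: 34.15
ee_pos: [0.5496, 0.3504, 0.1896]
ee_rot: [3.13, -0.273, -0.0]
ft_force: [0.4, -0.1, -2.0]
gripper_width: 0.343
grip_force: 60.2
```

Call:
{"name": "arm_command", "arguments": {
  "series": [
    [0,0,0.002,0,-1],
    [0,0,0.001,0,-1],
    [0,0,0,0,-1],
    [0,0,0,0,-1]
  ]
}}

```text
clock: 34.55
ee_pos: [0.5496, 0.3505, 0.1866]
ee_rot: [3.13, -0.273, -0.0]
ft_force: [-0.0, 0.9, -2.4]
gripper_width: 0.346
grip_force: 60.2
```

Call:
{"name": "arm_command", "arguments": {
  "series": [
    [0,0,0.001,0,-1],
    [0,0,0.001,0,-1],
    [0,0,0,0,-1],
    [0,0,0,0,-1]
  ]
}}

```text
clock: 34.95
ee_pos: [0.5498, 0.3506, 0.186]
ee_rot: [-3.129, 0.273, -0.001]
ft_force: [-4.5, -3.3, 15.8]
gripper_width: 0.345
grip_force: 62.8
```

Contact is at .186, which puts the crest underside at .168. Release, wait, then lift.

Call:
{"name": "arm_command", "arguments": {
  "series": [
    [0,0,-0.001,0,-1],
    [0,0,0,0,1],
    [0,0,0,0,1],
    [0,0,0,0,1],
    [0,0,0,0,1]
  ]
}}

```text
clock: 35.45
ee_pos: [0.5496, 0.3505, 0.1855]
ee_rot: [3.13, -0.273, -0.0]
ft_force: [-0.1, 0.9, 0.4]
gripper_width: 0.984
grip_force: 0.0
```

Call:
{"name": "arm_command", "arguments": {
  "series": [
    [0,0,0,0,1],
    [0,0,0,0,1],
    [0,0,-0.01,0,1],
    [0,0,-0.02,0,1],
    [0,0,-0.03,0,1]
  ]
}}

```text
clock: 35.95
ee_pos: [0.5489, 0.35, 0.2456]
ee_rot: [3.128, -0.273, -0.003]
ft_force: [0.3, 0.6, 0.6]
gripper_width: 1.002
grip_force: 0.0
```

Call:
{"name": "arm_command", "arguments": {
  "series": [
    [0,0,-0.04,0,1],
    [0,0,-0.04,0,1],
    [0,0,0,0,1],
    [0,0,0,0,1],
    [0,0,0,0,1]
  ]
}}

```text
clock: 36.45
ee_pos: [0.5492, 0.3502, 0.3251]
ee_rot: [3.129, -0.273, -0.001]
ft_force: [0.6, -0.5, 0.2]
gripper_width: 0.999
grip_force: 0.0
```

```bash
python3 look.py i
python3 - <<'E'
from h import *
a=[]
for nm in("wrist","scene"):
    c=cam(nm); save(c,"j"+nm+".png"); P=cloud(c); x,y,z=P[...,0],P[...,1],P[...,2]; V=c["color"].max(-1)
    m=(c["range_z"]>0)&(x>.45)&(x<.65)&(y>.25)&(y<.43)&(V<90)
    for l,z0,z1 in(("crest",.19,.22),("all",.05,.22)):
        q=P[m&(z>z0)&(z<z1)]; r=cv2.minAreaRect((q[:,:2]*1000).astype(np.float32)); print(nm,l,len(q),np.round(r[0]),np.round(r[1]),round(r[2],1),np.percentile(q[:,2],[2,50,98]).round(3))
    if nm=="scene":
        m=(c["range_z"]>0)&(x>.4)&(x<.65)&(y>-.3)&(y<-.17)&(z>.112)&(z<.135); q=P[m]; print("handle",len(q),cv2.minAreaRect((q[:,:2]*1000).astype(np.float32)))
E
```

```text
scene tray 89 [393. -88.] [53. 36.] 86 z [0.027 0.031 0.033]
scene tray 225 [387.  33.] [36. 61.] 2 z [0.022 0.045 0.054]
scene tray 243 [383. 115.] [61. 32.] 82 z [0.016 0.045 0.054]
top tray 209 [408. -89.] [47. 58.] 89 z [0.024 0.032 0.038]
top tray 128 [385. 114.] [58. 27.] 82 z [0.045 0.054 0.06 ]
top tray 131 [390.  30.] [61. 25.] 89 z [0.041 0.054 0.059]
36.55 [0.5492 0.3502 0.3245] [ 3.129e+00 -2.730e-01 -2.000e-03] [-0.4  0.4  0.2]
wrist crest 2131 [547. 350.] [30. 50.] 79.8 [0.195 0.204 0.205]
wrist all 6795 [548. 351.] [143. 153.] 39.2 [0.083 0.16  0.205]
scene crest 212 [550. 351.] [28. 49.] 79.2 [0.191 0.203 0.206]
scene all 1468 [565. 347.] [135. 149.] 27.4 [0.058 0.111 0.205]
handle 82 ((521.7124633789062, -241.4813995361328), (27.244794845581055, 36.2536735534668), 89.32012939453125)
```

View pics/jscene.png

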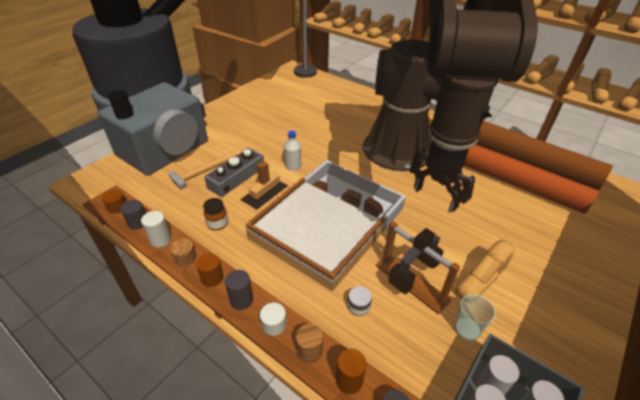

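The defenders hang level on the bar at (420,258), crest top .205 (= .168+.037). The sweeper is on its mat at (264,180), and the three heels are in the tray. The gripper is clear, so I hand in.

```bash
python3 -c "
from station import manip
print(manip.hand_in())"
```

```text
the job is handed in; nothing more can be done
None
```

The job is handed in (the verdict was not returned): the key sequences were pressed in order, all three heels are in the tray, the sweeper stands on its mat, and the defenders hang at the middle of the rail.

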